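Refit a die spring and its seat disc

ROBOT

A 6-joint arm with a two-finger parallel gripper is mounted at the origin on the work surface. World frame = base frame: x ahead of the robot, y to its left, z up, the work surface at z = 0. Lengths are in mm, angles in rad, forces in N, time in s.
With the tool pointing down it reaches from about 250 to 725 mm from the base axis. Payload 4 kg.
Tool frame: the origin (TCP) lies midway between the tips of the shut fingers; the grasp point (between the pads) lies 19 mm behind it; y points along the fingers, z is the direction in which the jaws open and shut, and the axes are right-handed (so a half turn about y gives the same grasp; the last joint's range is limited). The gripper opens to 85 mm and grips with 20 to 120 N. Pads are 22 mm wide; open, the fingers measure 114 mm over their backs; the gripper's body (76 mm by 85 mm) begins 54 mm behind the grasp point. The pads swing forward as they close: fully open they stand 13 mm farther back than shut.
Start: joints at [-1.291, 0.241, 0.005, 1.335, 0, 1.571], TCP at [138.08, -480.555, 231.306] pointing down, gripper open.
Joint ranges: [-2.72, 2.72], [-1.05, 1.87], [-1.09, 1.28], [-1.99, 2.15], [-1.42, 1.44], [-3.14, 3.14]. Speed limits (rad/s): [2.79, 2.79, 3.14, 3.14, 3.14, 3.14].

INTERFACE

Orientations are given as [roll, pitch, yaw] about the fixed x, y, z axes, in that order (R = Rz(yaw) Ry(pitch) Rx(roll)).
In Python, from plant import * gives the robot as it stands.
- The arm moves only by the tool carry_out, never from a script. Its argument "targets" is a list that holds one entry, the list of rows, each a list of 4 numbers: the shift along the world's x, y, z in mm, then the turn about the world's z in rad. In form: [[[x, y, z, twist], ...]]. A call has 1 to 12 rows; each row shifts and turns the commanded pose from where the row before left it; what a row does not reach is not made up. A row lasts 1/12 s, in which the tool goes at most 41.7 mm and 7.16 degrees, less where a joint would pass 70% of its speed; a pose out of reach is approached as far as the arm can. A call is refused whole if a number of a shift passes 41.7 or a number of a turn 0.125, either way. A call with a gripper value outside its range is refused whole. "grip" is the closure in counts, from 0 (fully open) to 255 (shut), set as the call begins (left out, the last holds). The fingers move at their own pace and stop on an object; "force" is the grip in N (left out, the last holds). Time passes only in rows, so rows that do not move let the fingers close. It gives the time, the measured TCP pose, the force and the opening at its end, in the units of the state.
- read_state(): the state, without advancing time (a new reading comes with each control period).
- camera(name): name is "scene" or "top"; returns (picture, depth): 400x640x3 uint8, red, green, blue; 400x640 float32, mm along the optical axis (not along the pixel's ray), 0 where there is no reading.
- camera_info(name): a dict with "fx", "fy", "cx", "cy" (pixels), "world_to_cam" (4x4, takes a point from world to camera coordinates). Camera axes: x right, y up, looking along -z (the intrinsics and any distortion apply to the point x, -y, -z); pixel columns grow to the right and rows downward; lengths in mm; the calibration is good to about 2 mm. A picture is of the moment at which its call begins. camera_info takes no time and is no camera call.
- hand_in(): hands the job in, once; it reports no verdict.
The state is a dict: "clock": time; "joints": joint angles; "joint_vel": joint speeds; "joint_torque": joint torques, N m; "ee_pos": TCP position; "tool_rot": TCP orientation; "force": force on the tool from outside, world axes, zero at the start; "torque": the same for the moment, N m; "opening": finger opening in mm.
Only numpy, scipy, OpenCV 4.12 (cv2) and the standard library are available. Lean on these libraries where they do the work, as an engineer would, in place of code of your own. Each camera call takes 0.05 s, during which the arm holds its last target.

TASK

One spring rod on the upturned press die is bare. Take the new, taller spring and, holding it upright until it is well started on the bare rod, thread it down until it stands fully home in its pocket; if the coils catch on the rod end, do not ram it but ease off, twist it slightly and carry on. Then move the steel seat disc from the old, shorter spring to the new one, spigot down in the mouth of the coil and flange flat on the spring, leaving the old spring and the tools where they are.

Things in the scene. Friction and masses are not known exactly. Their poses are not given: they have to be found in the camera images.
- die: Upturned press die half, fixed: steel plate 270 x 190 x 36 mm, origin under its centre, z up. Four round pockets (39 wide, 6 deep) at x = +-62, y = +-58 mm hold spring rods; three carry fixed springs with discs, to 101 mm above the bench; the bare corner varies. Central 70 mm square punch plate, punches to 80 mm above the bench; guide bushes at x = +-112, y = 0, 40 wide, to 62 mm above the bench
- rod: The bare spring rod, fixed: plain steel, diameter 22 mm, 46 mm high from the pocket floor, its end chamfered 1.5 mm wide x 2 mm high. Origin on its axis at the pocket floor (30 mm above the bench, 6 mm below the die plate's top); z up
- rod_top (a point): Centre of the bare rod's top end, 46 mm above the pocket floor, 76 mm above the bench
- spring: The new spring, loose, standing upright on the bench: stiff dark steel coil spring that does not yield to hand force, outside 34 mm, inside 24.2 mm at the narrowest, 64 mm long, wire 4.5 mm, flat ends, both ends alike, about 75 g. Origin at the centre of its lower end, z along its axis (up at the start)
- spring_mid (a point): Centre of the new spring, on its axis, 32 mm from either end
- old_spring: The old spring, loose, standing upright on the bench, same coil but sagged to 50 mm long; the seat disc sits in its upper end. Origin at the centre of its lower end, z up
- disc_mid (a point): Centre of the loose steel seat disc's flange, half-way through its thickness. Flange diameter 40 mm, 7 mm thick; below it a spigot, diameter 21.5 mm, 9 mm long with a chamfered end, that drops into a spring's mouth. z points from the spigot to the flat face (up at the start, flange centre 53.5 mm above the bench). 90 g
- hammer: Bystander: hammer lying on the bench beyond the springs
- hexkey: Bystander: L-shaped hex key lying on the bench on the robot's side
- screw: Bystander: socket-head cap screw standing on its head, 24 mm wide, 76 mm high
There are look-alikes about, which are no part of the job. Leave any pink or turquoise look-alike of the part that bears disc_mid alone.

How it is judged:
By the outcome, as a careful person would: the job done as asked, in the order asked, and still so for the second after the job is handed in, with the robot touching nothing.
It also fails if it takes over 58 s, if anything falls off the work surface, if the arm or the gripper's body presses on something with over 40 N, if the wrist force passes 120 N, or if a joint passes its speed limit or range.

## Working session

There is one attempt and no reset: what is moved stays moved. The work goes in short steps, Python scripts to look and compute and a tool call to move; the robot and the scene stay as the last step left them, time stands still between calls to the robot, and variables do not carry over. Pictures are saved under pics/ and viewed, and the job is handed in when it is done.

Besides the shell and the picture viewer there is one more tool, called after ">>>" by a JSON object that holds its "name" and its "arguments", one argument or row to a line. carry_out: Moves the arm, as the interface text tells. Its arguments: {"type":"object","properties":{"targets":{"type":"array"},"grip":{"type":"number"},"force":{"type":"number"}},"required":["targets"]}

```bash
mkdir -p pics; cat > h.py <<'E'
from plant import *
import numpy as np, cv2
def snap(n,tag):
    p,d=camera(n); cv2.imwrite(f'pics/{tag}.png',p[:,:,::-1]); np.savez(f'{tag}.npz',p=p,d=d); return p,d
def cloud(n,d):
    i=camera_info(n); v,u=np.indices(d.shape)
    X=(u-i['cx'])/i['fx']*d; Y=-(v-i['cy'])/i['fy']*d
    P=np.stack([X,Y,-d,np.ones_like(d)],-1)@np.linalg.inv(i['world_to_cam']).T
    return P[...,:3]
E
python3 - <<'E'
from h import *
for n in ('scene','top'):
    snap(n,n+'0'); print(camera_info(n))
s=read_state(); print(s)
E
```

```text
{'fx': 513.2239368512525, 'fy': 513.2239368512525, 'cx': 313.38583091091584, 'cy': 205.10901371946125, 'world_to_cam': array([[ 8.67352968e-01,  4.97558201e-01,  1.16045221e-02,
        -4.13758020e+02],
       [-3.19776351e-01,  5.39270334e-01,  7.79057503e-01,
         1.49525511e+02],
       [ 3.81368475e-01, -6.79428689e-01,  6.26845070e-01,
        -1.27184498e+03],
       [ 0.00000000e+00,  0.00000000e+00,  0.00000000e+00,
         1.00000000e+00]])}
{'fx': 455.95107562638856, 'fy': 455.95107562638856, 'cx': 313.4678999544639, 'cy': 196.89828815601717, 'world_to_cam': array([[ 2.40280428e-02, -9.99660107e-01, -1.01155448e-02,
        -9.47964180e+01],
       [ 9.81703496e-01,  2.16821497e-02,  1.89177509e-01,
        -5.35976512e+02],
       [-1.88893882e-01, -1.44760310e-02,  9.81890801e-01,
        -9.20199395e+02],
       [ 0.00000000e+00,  0.00000000e+00,  0.00000000e+00,
         1.00000000e+00]])}
{'clock': 0.1, 'joints': array([-1.29101729e+00,  2.41364664e-01,  3.86821614e-03,  1.33517536e+00,
       -2.09235878e-05,  1.57082191e+00]), 'joint_vel': array([-0.00035048, -0.00206012,  0.00256733, -0.00078323, -0.00219602,
       -0.00139711]), 'joint_torque': array([-6.73022951e-04, -3.73138297e+01,  2.53009862e+01,  1.08526796e-02,
       -8.40887492e-05,  3.63616209e-06]), 'ee_pos': array([ 137.91324223, -480.02993331,  230.49199775]), 'tool_rot': array([-1.57267181e+00, -2.09715309e-05, -2.86183916e+00]), 'force': array([ 0.06356302,  0.53198881, -0.41623128]), 'torque': array([-0.0605924 , -0.00629037, -0.01182865]), 'opening': 85.18728867726314}
```

View pics/scene0.png

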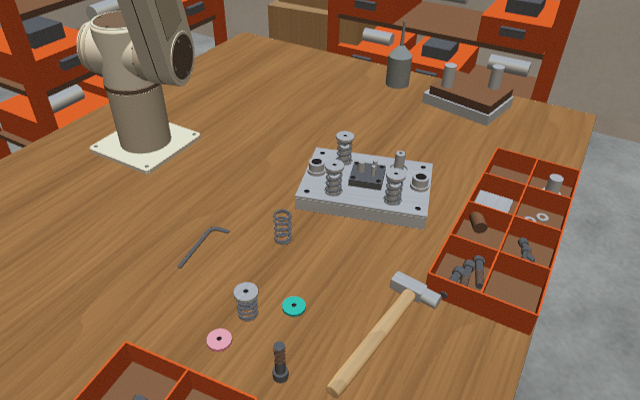

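View pics/top0.png

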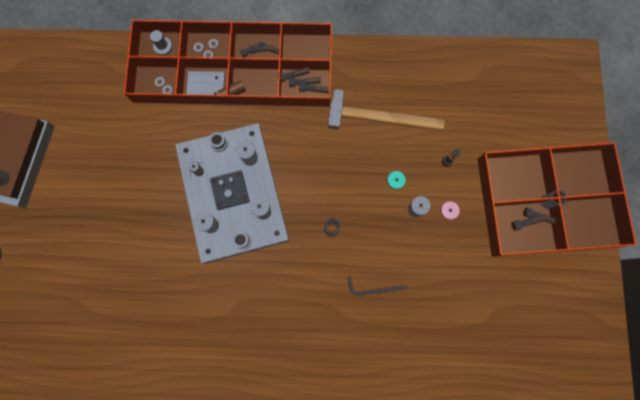

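Scene picture: the new spring is at (283,227) and the old spring with its steel disc is at (246,300). The bare rod is at (400,160). In the top picture these are at (332,228), (420,206) and (196,168).

- **Could be taken for the disc:** steel disc (246,290), turquoise (293,306), pink (219,340), and the three fixed discs on the die.
- **Could be taken for the spring:** bare coil (283,227), old spring (246,300).
- **Could be taken for the rod:** post (400,160), guide bushes (317,165) and (421,181), punches.

By the description I choose the steel disc on the old spring, the bare coil, and the post at (400,160). I'll check these in a crop and measure.

```bash
python3 - <<'E'
from h import *
a=np.load('scene0.npz');p,d=a['p'],a['d']
c1=cv2.resize(p[125:225,290:440],None,fx=4,fy=4,interpolation=cv2.INTER_CUBIC)
c2=cv2.resize(p[195:355,180:330],None,fx=3.5,fy=3.5,interpolation=cv2.INTER_CUBIC)
cv2.imwrite('pics/c1.png',c1[:,:,::-1]);cv2.imwrite('pics/c2.png',c2[:,:,::-1])
b=np.load('top0.npz');pt,dt=b['p'],b['d']
c3=cv2.resize(pt[120:270,170:350],None,fx=4,fy=4,interpolation=cv2.INTER_CUBIC)
cv2.imwrite('pics/c3.png',c3[:,:,::-1])
for n,dd,img in(('scene',d,p),('top',dt,pt)):
    P=cloud(n,dd); ok=dd>0
    print(n,'table z',np.median(P[...,2][ok]))
    z=P[...,2]
    def st(name,m):
        m=m&ok
        if m.sum()<3: print(name,'few',m.sum());return
        q=P[m]; lo,hi=np.percentile(q,[2,98],axis=0); print(name,m.sum(),lo.round(1),hi.round(1),'mid',((lo+hi)/2).round(1),'med',np.median(q,0).round(1))
    v,u=np.indices(dd.shape)
    def box(u0,u1,v0,v1): return (u>=u0)&(u<=u1)&(v>=v0)&(v<=v1)
    if n=='scene':
        st('spring',box(268,298,205,248)&(z>5)); st('springtop',box(268,298,205,248)&(z>59)&(z<70))
        st('disc',box(228,264,278,305)&(z>55)); st('rod',box(390,410,148,175)&(z>70)); 
        st('d1',box(330,360,125,150)&(z>97));st('d2',box(320,346,155,175)&(z>97));st('d3',box(383,407,165,186)&(z>97))
        st('plate',box(290,440,145,225)&(z>33)&(z<39))
    else:
        st('spring',box(318,346,213,242)&(z>5));st('springtop',box(318,346,213,242)&(z>59)&(z<70))
        st('disc',box(405,436,192,220)&(z>53));st('rod',box(183,210,155,180)&(z>70))
        st('d1',box(193,218,208,235)&(z>97));st('d2',box(250,275,198,222)&(z>97));st('d3',box(235,260,140,165)&(z>97))
        st('plate',box(170,290,120,265)&(z>33)&(z<39))
E
```

```text
scene table z 0.5515897666074352
spring 403 [ 453.6 -137.1    5.6] [492.8 -26.8  65.3] mid [473.2 -81.9  35.5] med [ 479.4 -124.9   39.1]
springtop 100 [ 462.1 -136.9   60. ] [ 492.1 -105.4   65.6] mid [ 477.1 -121.2   62.8] med [ 476.  -121.4   63.6]
disc 353 [ 507.9 -324.2   55.1] [ 543.7 -288.9   59. ] mid [ 525.8 -306.5   57.1] med [ 526.3 -307.    57. ]
rod 164 [586.5  55.9  71.7] [641.7 181.6 103.3] mid [614.1 118.8  87.5] med [618.7  75.5 100.5]
d1 159 [458.1 120.1  97.7] [494.3 157.3 103.8] mid [476.2 138.7 100.7] med [476.4 136.  101.3]
d2 201 [490.7   7.8  98. ] [526.3  45.8 103.4] mid [508.5  26.8 100.7] med [508.9  24.7 101.2]
d3 215 [609.1  43.4  97.4] [645.7  81.6 103.4] mid [627.4  62.5 100.4] med [627.7  60.3 101.2]
plate 3837 [417.6 -14.1  33.6] [691.9 211.5  38.6] mid [554.8  98.7  36.1] med [565.7  61.   36.3]
top table z 0.39490821987124036
spring 181 [ 460.3 -137.     6.5] [ 491.6 -106.    66.2] mid [ 475.9 -121.5   36.3] med [ 477.  -122.7   61. ]
springtop 99 [ 460.5 -137.1   59.8] [ 491.7 -105.9   66.3] mid [ 476.1 -121.5   63. ] med [ 475.2 -122.2   63.6]
disc 276 [ 507.3 -325.5   53.9] [ 543.2 -290.    60.3] mid [ 525.2 -307.7   57.1] med [ 524.7 -307.    56.9]
rod 83 [584.6 162.   71.5] [604.5 181.3  79.8] mid [594.5 171.6  75.7] med [593.7 171.   76.2]
d1 307 [457.9 119.2  97.6] [492.7 154.9 104.1] mid [475.3 137.  100.9] med [475.1 137.5 100.9]
d2 286 [490.1   8.2  97.9] [523.6  43.6 104.5] mid [506.9  25.9 101.2] med [507.2  25.7 101.1]
d3 283 [608.6  42.3  97.9] [644.2  78.8 104.4] mid [626.4  60.6 101.2] med [626.   60.9 101.1]
plate 6890 [413.8 -10.9  33.3] [687.3 207.8  38.7] mid [550.5  98.5  36. ] med [545.6  98.6  36. ]
```

View pics/c1.png

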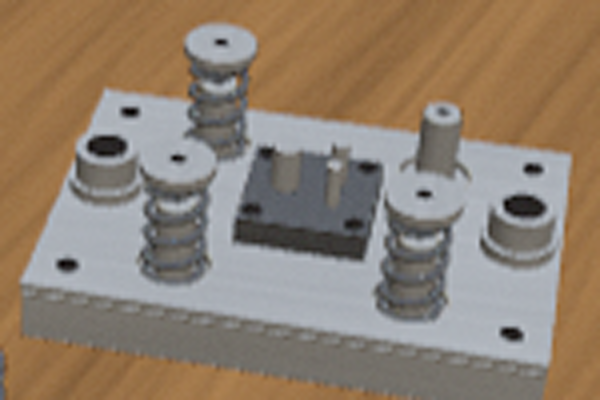

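View pics/c2.png

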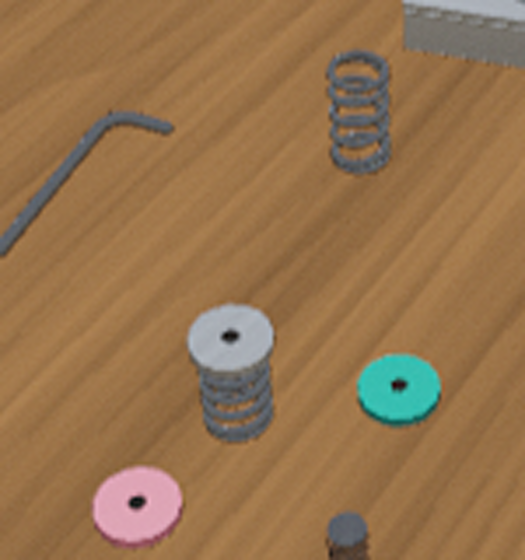

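View pics/c3.png

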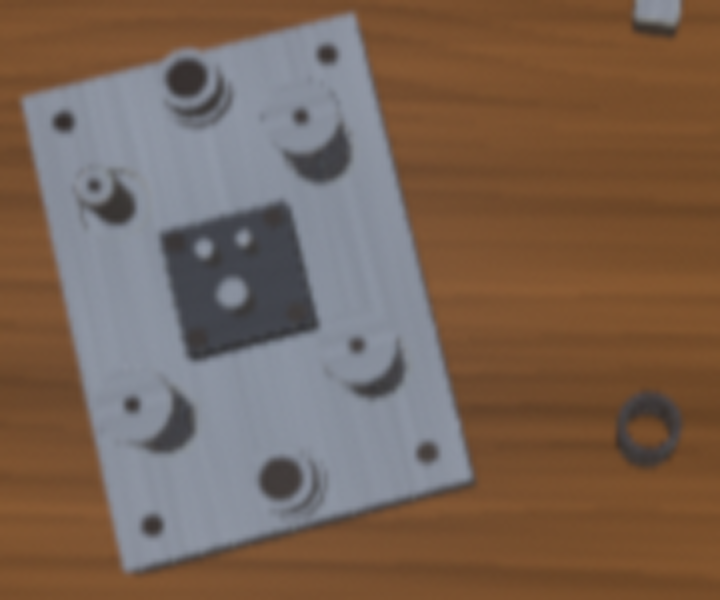

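The crops confirm the choice. The bare coil is the spring, the grey disc is on the old coil, and the plain chamfered rod stands in an open pocket. Measured positions:

| Item | x, y (mm) |
|---|---|
| Spring | about (476.5, -121.4) |
| Disc | about (525.5, -307) |
| Rod | about (595, 172.5) |

I'll move towards the spring while turning the jaws away from the joint-6 limit.

>>> {"name": "carry_out", "arguments": {
  "targets": [
    [[28,30,0,0.125],[28,30,0,0.125],[28,30,0,0.125],[28,30,0,0.125],[28,30,0,0.125],[28,30,0,0.125]]
  ],
  "grip": 0,
  "force": 50
}}

```text
clock: 0.6
ee_pos: [306.7, -298.8, 231.0]
tool_rot: [-1.571, 0.0, -2.106]
force: [1.2, -0.4, 0.2]
opening: 85.4
```

```bash
python3 -c "
from h import *
s=read_state();print(s['joints'].round(3),s['ee_pos'].round(1),s['tool_rot'].round(3),s['clock'])"
```

```text
[-0.772  0.099 -0.168  1.304  0.     1.334] [ 306.7 -298.8  231. ] [-1.571  0.    -2.106] 0.6
```

>>> {"name": "carry_out", "arguments": {
  "targets": [
    [[28,29,0,0.125],[28,29,0,0.125],[28,29,0,0.125],[28,29,0,0.125],[28,29,0,0.125],[28,30,0,0.1],[2,2,-35,0],[0,0,-35,0],[0,0,-30,0],[0,0,0,0]]
  ]
}}

```text
clock: 1.43
ee_pos: [471.1, -121.7, 125.0]
tool_rot: [-1.583, 0.006, -1.386]
force: [-1.3, -0.0, -0.4]
opening: 85.5
```

```bash
python3 -c "
from h import *
snap('scene','s1');snap('top','t1')
s=read_state();print(s['joints'].round(3),s['ee_pos'].round(1),s['tool_rot'].round(3),s['clock'])
a=cv2.imread('pics/s1.png')[120:270,200:350];b=cv2.imread('pics/t1.png')[150:300,260:410]
cv2.imwrite('pics/m1.png',np.hstack([cv2.resize(a,(400,400)),cv2.resize(b,(400,400))]))"
```

```text
[-0.254  0.294 -0.196  1.084 -0.     1.133] [ 475.  -123.3  130.6] [-1.574  0.002 -1.387] 1.5333
```

View pics/m1.png

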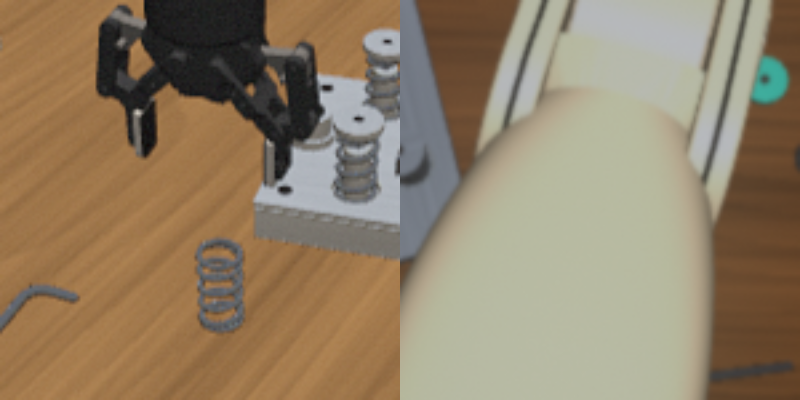

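>>> {"name": "carry_out", "arguments": {
  "targets": [
    [[0.5,2,-30,0],[0,0,-30,0],[0,0,-25,0],[0,0,-20,0],[0,0,0,0],[0,0,0,0]]
  ]
}}

```text
clock: 2.03
ee_pos: [477.6, -122.1, 27.7]
tool_rot: [-1.57, -0.001, -1.388]
force: [0.9, -0.4, 0.4]
opening: 85.5
```

>>> {"name": "carry_out", "arguments": {
  "targets": [
    [[0,0,0,0],[0,0,0,0],[0,0,0,0],[0,0,0,0],[0,0,0,0],[0,0,0,0],[0,0,0,0],[0,0,0,0]]
  ],
  "grip": 255,
  "force": 45
}}

```text
clock: 2.7
ee_pos: [477.4, -121.8, 27.6]
tool_rot: [-1.569, -0.001, -1.387]
force: [-1.4, 1.1, 6.7]
opening: 32.4
```

```bash
python3 -c "
from h import *
snap('scene','s2')
s=read_state();print(s['opening'],s['force'].round(1),s['ee_pos'].round(1),s['tool_rot'].round(3),s['clock'])
a=cv2.imread('pics/s2.png')[150:270,200:350]
cv2.imwrite('pics/m2.png',cv2.resize(a,(750,600)))"
```

```text
32.63134512330332 [-1.4 -0.1  6.1] [ 477.4 -121.8   27.6] [-1.569e+00 -1.000e-03 -1.387e+00] 2.75
```

View pics/m2.png

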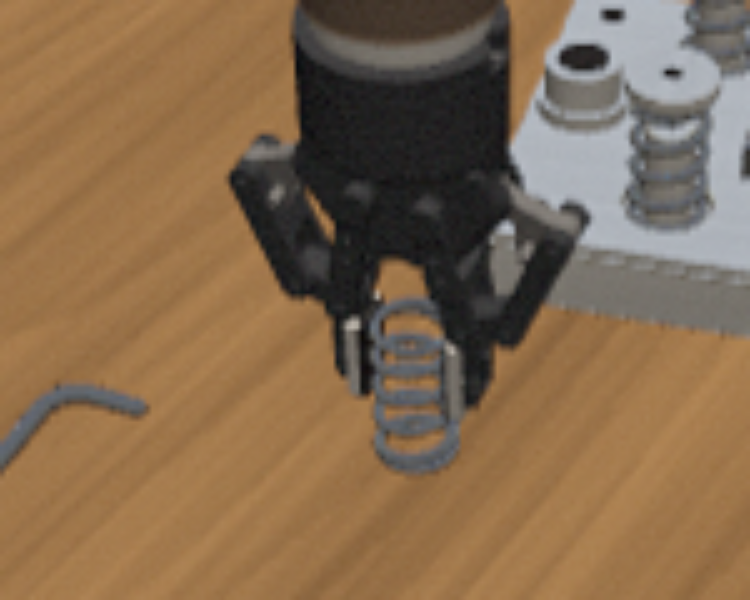

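>>> {"name": "carry_out", "arguments": {
  "targets": [
    [[0,0,20,0],[0,0,25,0],[0,0,30,0],[0,0,30,0],[0,0,20,0],[0,0,0,0],[0,0,0,0]]
  ]
}}

```text
clock: 3.33
ee_pos: [477.5, -121.8, 152.5]
tool_rot: [-1.568, -0.001, -1.387]
force: [-0.5, 1.0, -0.8]
opening: 32.1
```

>>> {"name": "carry_out", "arguments": {
  "targets": [
    [[6,15,0,0],[11,27,0,0],[12,30,0,0],[12,30,0,0],[12,30,0,0],[12,30,0,0],[12,30,0,0],[12,30,0,0],[12,30,0,0],[10,27,0,0],[7.5,15,0,0],[0,0,0,0]]
  ]
}}

```text
clock: 4.33
ee_pos: [594.9, 175.9, 148.3]
tool_rot: [-1.574, 0.001, -1.382]
force: [-0.1, 0.3, -0.3]
opening: 32.6
```

>>> {"name": "carry_out", "arguments": {
  "targets": [
    [[0,0,0,0],[0,0,0,0],[0,0,0,0]]
  ]
}}

```text
clock: 4.58
ee_pos: [594.2, 171.2, 150.3]
tool_rot: [-1.573, -0.0, -1.388]
force: [-0.5, -0.4, 0.0]
opening: 32.4
```

```bash
python3 -c "
from h import *
snap('scene','s3');snap('top','t3')
s=read_state();print(s['opening'],s['force'].round(1),s['ee_pos'].round(1),s['tool_rot'].round(3),s['clock'],s['joints'].round(2))
a=cv2.imread('pics/s3.png')[80:230,300:450];b=cv2.imread('pics/t3.png')[100:250,130:280]
cv2.imwrite('pics/m3.png',np.hstack([cv2.resize(a,(400,400)),cv2.resize(b,(400,400))]))
cv2.imwrite('pics/m3b.png',cv2.resize(a,(600,600)))"
```

```text
32.5511340816834 [ 0.1 -0.1 -1.4] [594.7 171.2 151.1] [-1.572 -0.    -1.388] 4.6833 [ 0.28  0.52  0.2   1.26 -0.    1.67]
```

View pics/m3.png

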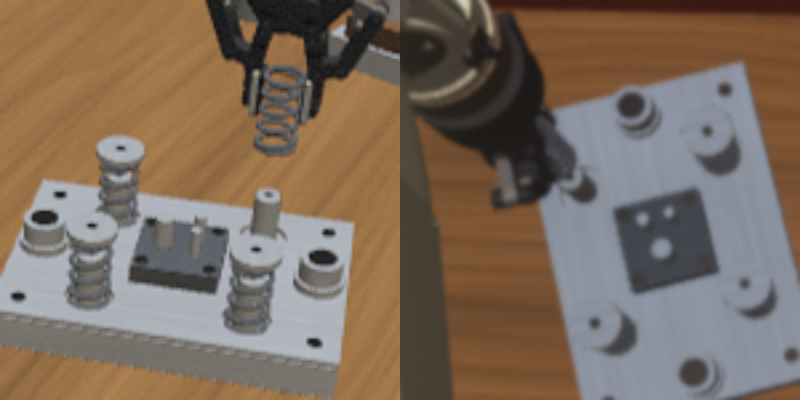

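View pics/m3b.png

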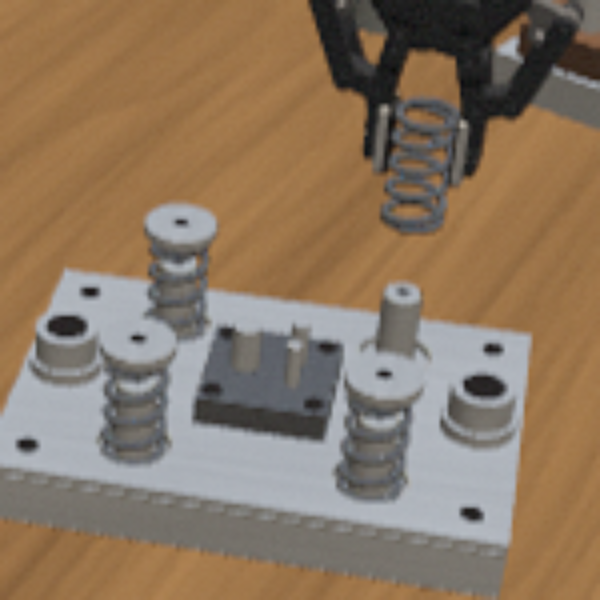

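```bash
cat >> h.py <<'E'
def sil(tag,u0,u1,v0,v1,x,y,r,zlo,zhi,n='scene',bot=None):
    "points of a coil near expected axis; circle fit per z-band"
    d=np.load(tag+'.npz')['d']; P=cloud(n,d)[v0:v1,u0:u1].reshape(-1,3)
    P=P[(np.hypot(P[:,0]-x,P[:,1]-y)<r)&(P[:,2]>zlo)&(P[:,2]<zhi)]
    return P
def cyl(P,R=14.75,z0=0):
    from scipy.optimize import least_squares
    # mean wire radius ~14.75; axis x=a+b(z-z0)
    c=P[:,:2].mean(0)
    f=lambda q: np.hypot(P[:,0]-q[0]-q[2]*(P[:,2]-z0),P[:,1]-q[1]-q[3]*(P[:,2]-z0))-q[4]
    s=least_squares(f,[*c,0,0,R],loss='soft_l1',f_scale=1.5); return s.x, np.sqrt(np.mean(s.fun**2))
E
python3 - <<'E'
from h import *
a=np.load('s3.npz');P=cloud('scene',a['d'])
reg=P[95:140,390:422].reshape(-1,3)
m=(np.hypot(reg[:,0]-595,reg[:,1]-172)<20)
print('z range',np.percentile(reg[m][:,2],[1,99]))
Q=reg[m]
# pads excluded: |x'| along jaw dir >? keep all with r<17.5
for lo in range(110,195,8):
    b=Q[(Q[:,2]>lo)&(Q[:,2]<lo+8)]
    if len(b)>5: print(lo,len(b),b[:,:2].mean(0).round(1),b.min(0)[:2].round(1),b.max(0)[:2].round(1))
# sanity: fixed spring d2
a0=np.load('scene0.npz');P0=cloud('scene',a0['d'])
Sp=P0[205:248,268:299].reshape(-1,3);Sp=Sp[(np.hypot(Sp[:,0]-476.5,Sp[:,1]+121.4)<20)&(Sp[:,2]>4)]
print('table spring fit',[np.round(v,3) for v in cyl(Sp,z0=32)])
S=Q[(Q[:,2]>110)&(Q[:,2]<195)]
print('held fit',[np.round(v,3) for v in cyl(S,z0=122)])
S2=S[np.abs((S[:,0]-595)*.983+(S[:,1]-172)*.183)<15]
print('held fit2',[np.round(v,3) for v in cyl(S2,z0=122)],len(S2))
E
```

```text
z range [124.03748577 196.31656746]
118 24 [595.1 170.9] [580.2 155.8] [609.5 188.3]
126 58 [596.  164.1] [578.3 154.4] [611.2 187.1]
134 37 [594.8 178.2] [577.8 157.7] [611.1 187.8]
142 40 [597.1 162.9] [579.7 152.8] [610.3 186.8]
150 39 [589.9 176.6] [577.1 156.2] [613.3 190.8]
158 52 [598.4 166.1] [576.8 155.6] [613.3 188.7]
166 30 [586.7 168.7] [577.6 156. ] [601.  185.9]
174 44 [598.7 169.1] [578.  155.7] [613.1 189.3]
182 90 [593.2 170.9] [576.1 153.7] [613.8 188.7]
190 6 [582.9 168.6] [575.6 163.8] [613.1 175.5]
table spring fit [array([ 4.77199e+02, -1.21392e+02, -1.00000e-03, -2.00000e-03,
        1.47830e+01]), np.float64(1.426)]
held fit [array([ 5.94151e+02,  1.71366e+02, -1.00000e-03,  0.00000e+00,
        1.49630e+01]), np.float64(1.873)]
held fit2 [array([5.94177e+02, 1.71268e+02, 7.00000e-03, 6.00000e-03, 1.46400e+01]), np.float64(1.584)] 362
```

```bash
python3 - <<'E'
from h import *
for t in ('scene0','s3'):
    a=np.load(t+'.npz');P=cloud('scene',a['d'])[140:185,380:425].reshape(-1,3)
    Q=P[(np.hypot(P[:,0]-595,P[:,1]-173)<16)&(P[:,2]>50)&(P[:,2]<73)]
    T=P[(np.hypot(P[:,0]-595,P[:,1]-173)<16)&(P[:,2]>74)&(P[:,2]<80)]
    print(t,len(Q),[np.round(v,2) for v in cyl(Q,R=11,z0=70)],'top',len(T),T.mean(0).round(1),((T.min(0)+T.max(0))/2).round(1))
    from scipy.optimize import least_squares
    s=least_squares(lambda q:np.hypot(Q[:,0]-q[0],Q[:,1]-q[1])-11,[595,173],loss='soft_l1'); print(s.x.round(2))
a=np.load('t3.npz');P=cloud('top',a['d']);Q=P[...][P[...,2]>0].reshape(-1,3)
T=Q[(np.hypot(Q[:,0]-595,Q[:,1]-172)<16)&(Q[:,2]>73)&(Q[:,2]<80)];print('top t3',len(T))
E
```

```text
scene0 86 [array([ 5.9416e+02,  1.7473e+02, -1.0000e-02,  0.0000e+00,  1.0510e+01]), np.float64(1.32)] top 47 [594.8 173.1  75.8] [594.7 173.3  75.8]
[594.03 175.3 ]
s3 88 [array([ 5.9377e+02,  1.7415e+02, -2.0000e-02, -6.0000e-02,  1.0280e+01]), np.float64(1.31)] top 44 [595.2 172.3  76.5] [595.9 174.1  76.9]
[593.7  175.46]
top t3 47
```

>>> {"name": "carry_out", "arguments": {
  "targets": [
    [[1,1,-15,0],[0,0,-15,0],[0,0,-8,0],[0,0,0,0],[0,0,0,0]]
  ]
}}

```text
clock: 5.1
ee_pos: [595.7, 172.8, 113.1]
tool_rot: [-1.572, -0.0, -1.388]
force: [-0.1, 1.5, -0.9]
opening: 32.2
```

```bash
python3 - <<'E'
from h import *
snap('scene','s4');snap('top','t4')
s=read_state();print(s['opening'],s['force'].round(1),s['ee_pos'].round(1),s['clock'])
a=cv2.imread('pics/s4.png')[95:195,350:450];b=cv2.imread('pics/t4.png')[140:200,165:225]
cv2.imwrite('pics/m4.png',np.hstack([cv2.resize(a,(500,500),interpolation=2),cv2.resize(b,(300,500),interpolation=2)]))
P=cloud('scene',np.load('s4.npz')['d'])[95:170,385:425].reshape(-1,3)
S=P[(np.hypot(P[:,0]-595,P[:,1]-172)<20)&(P[:,2]>80)&(P[:,2]<160)]
S=S[np.abs((S[:,0]-595)*.983+(S[:,1]-172)*.183)<15]
print(S[:,2].min(),[np.round(v,2) for v in cyl(S,z0=90)])
E
```

```text
32.57474708474781 [-0.1 -0.8 -2. ] [596.7 173.3 114.3] 5.2
85.90866219367592 [array([595.69, 172.66,  -0.  ,   0.  ,  14.6 ]), np.float64(1.61)]
```

View pics/m4.png

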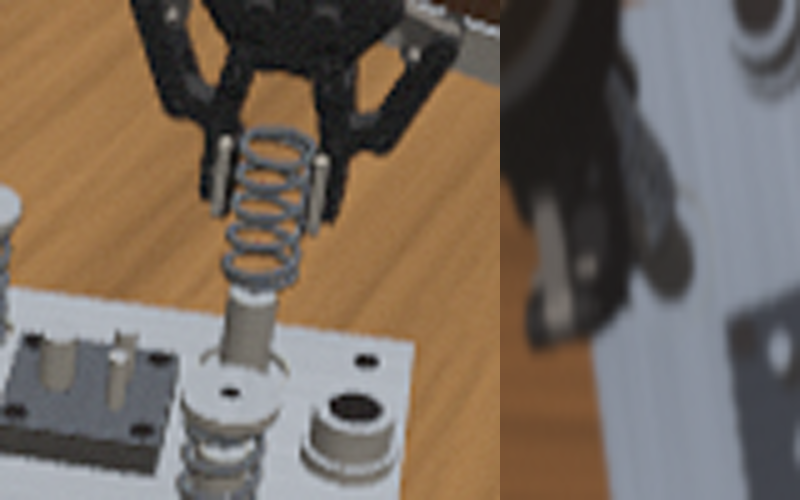

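```bash
python3 - <<'E'
from h import *
g=cv2.imread('pics/s4.png');g0=cv2.imread('pics/scene0.png')
lab=cv2.cvtColor(g,cv2.COLOR_BGR2LAB).astype(int)
a=g[140:170,388:416]; cv2.imwrite('pics/m4b.png',cv2.resize(a,(784,600) if 0 else (560,600),interpolation=cv2.INTER_NEAREST))
a=g0[145:175,388:416]; cv2.imwrite('pics/m4c.png',cv2.resize(a,(560,600),interpolation=cv2.INTER_NEAREST))
# brownness: r-b
for nm,G,rows in (('s4',g,range(138,172)),('s0',g0,range(148,176))):
    for v in rows:
        r=G[v,385:420,2].astype(int)-G[v,385:420,0]
        m=np.where(r<35)[0]
        print(nm,v,''.join('#' if x<20 else '+' if x<40 else '.' for x in r))
i=camera_info('scene');W=i['world_to_cam']
def pr(x,y,z):
    c=W@[x,y,z,1]; return (i['cx']+i['fx']*c[0]/-c[2], i['cy']-i['fy']*c[1]/-c[2])
for z in (40,60,76,86): print(z,np.round(pr(594.7,172.5,z),2))
E
```

```text
s4 138 .............##########+########...
s4 139 ............+########...#####+.....
s4 140 ...........##########...#####......
s4 141 ..........##+......+##+.##.#+......
s4 142 ..........##+.......+####..........
s4 143 ...........###+.....#####..........
s4 144 ...........+##########.##..........
s4 145 ...........###+++#####.+#..........
s4 146 ..........##........#####..........
s4 147 .........##+.........+###..........
s4 148 .........+##.........+##+..........
s4 149 ..........####++++#######..........
s4 150 ..........+#############+..........
s4 151 ...........#############...........
s4 152 ...........###########.............
s4 153 ...........#########...............
s4 154 ...........#########...............
s4 155 ..........+#########...............
s4 156 ..........+#########...............
s4 157 ###++.....##########...............
s4 158 ####################...............
s4 159 ####################+..............
s4 160 #########################++........
s4 161 #################################++
s4 162 ###################################
s4 163 ##################
[... 941 characters left out ...]
####################++
s0 162 ###################################
s0 163 ###################################
s0 164 ###################################
s0 165 ###################################
s0 166 ###################################
s0 167 ###################################
s0 168 ###################################
s0 169 ###################################
s0 170 ###################################
s0 171 ###################################
s0 172 ###################################
s0 173 ###################################
s0 174 ###################################
s0 175 ###################################
40 [398.39 167.41]
60 [399.44 159.87]
76 [400.3  153.73]
86 [400.85 149.83]
```

View pics/m4b.png

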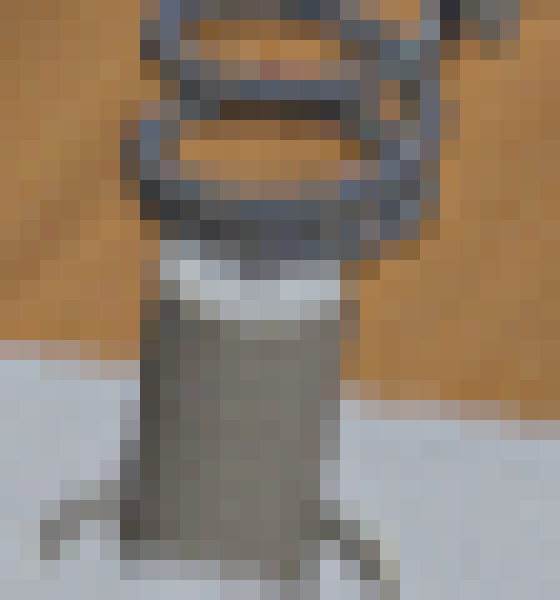

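>>> {"name": "carry_out", "arguments": {
  "targets": [
    [[-0.7,-1.6,-4,0],[0,0,-3,0],[0,0,-2,0],[0,0,-1.5,0],[0,0,-1.5,0],[0,0,0,0],[0,0,0,0]]
  ]
}}

```text
clock: 5.78
ee_pos: [595.3, 171.9, 101.2]
tool_rot: [-1.571, -0.0, -1.387]
force: [-0.1, 0.6, -0.9]
opening: 32.5
```

```bash
python3 - <<'E'
from h import *
for k in range(1): 
    p,d=snap('scene','s5'); s=read_state();print(s['opening'],s['force'].round(1),s['torque'].round(2),s['ee_pos'].round(1),s['clock'])
a=p[125:175,380:430,::-1]; cv2.imwrite('pics/m5.png',cv2.resize(a,(600,600),interpolation=cv2.INTER_NEAREST))
E
```

```text
32.32509232594725 [0.2 0.4 0.1] [-0.02  0.07 -0.07] [595.4 171.9 101.3] 5.8333
```

View pics/m5.png

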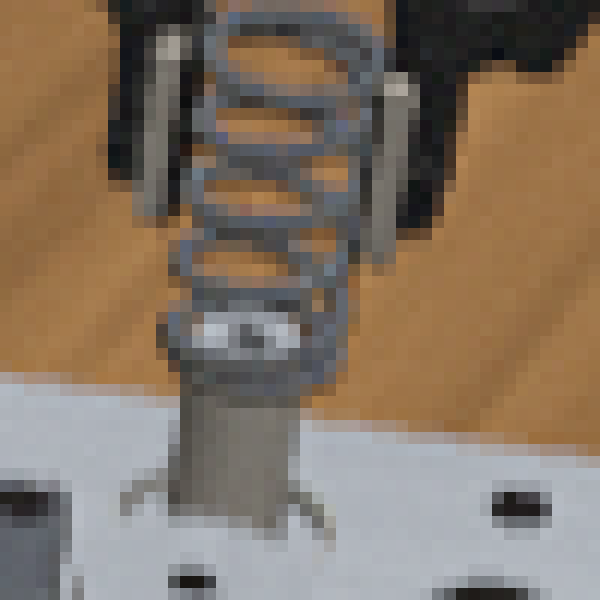

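>>> {"name": "carry_out", "arguments": {
  "targets": [
    [[-0.6,-0.6,0,0],[0,0,-1.5,0],[0,0,-1.5,0],[0,0,-1,0],[0,0,0,0],[0,0,0,0]]
  ]
}}

```text
clock: 6.33
ee_pos: [594.7, 171.4, 97.1]
tool_rot: [-1.571, 0.0, -1.387]
force: [0.5, 0.8, -1.3]
opening: 32.5
```

```bash
python3 - <<'E'
from h import *
for k in range(1): 
    p,d=snap('scene','s6'); s=read_state();print(s['opening'],s['force'].round(1),s['torque'].round(2),s['ee_pos'].round(1),s['clock'])
a=p[125:175,380:430,::-1]; cv2.imwrite('pics/m6.png',cv2.resize(a,(600,600),interpolation=cv2.INTER_NEAREST))
E
```

```text
32.19599308497555 [-0.4  1.8 -1.2] [0.28 0.03 0.03] [594.7 171.4  97.1] 6.3833
```

View pics/m6.png

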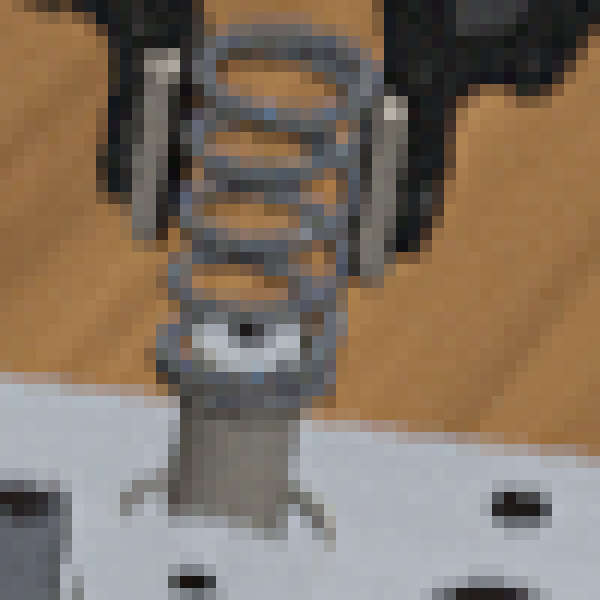

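>>> {"name": "carry_out", "arguments": {
  "targets": [
    [[0,0,-2,0],[0,0,-2,0],[0,0,-2,0],[0,0,-2,0],[0,0,0,0]]
  ]
}}

```text
clock: 6.8
ee_pos: [594.7, 171.3, 88.8]
tool_rot: [-1.571, 0.0, -1.387]
force: [0.2, 2.1, -2.0]
opening: 32.3
```

>>> {"name": "carry_out", "arguments": {
  "targets": [
    [[0,0.4,-2.5,0],[0,0,-2.5,0],[0,0,-2.5,0],[0,0,-2.5,0],[0,0,-2.5,0],[0,0,0,0]]
  ]
}}

```text
clock: 7.3
ee_pos: [594.5, 171.6, 76.0]
tool_rot: [-1.572, -0.0, -1.387]
force: [0.0, 1.1, -2.3]
opening: 32.7
```

>>> {"name": "carry_out", "arguments": {
  "targets": [
    [[0,0.3,-3,0],[0,0,-3,0],[0,0,-3,0],[0,0,-3,0],[0,0,-2,0],[0,0,0,0]]
  ]
}}

```text
clock: 7.8
ee_pos: [594.4, 171.7, 62.0]
tool_rot: [-1.572, -0.0, -1.387]
force: [0.5, 0.1, -0.9]
opening: 32.3
```

>>> {"name": "carry_out", "arguments": {
  "targets": [
    [[0,0,-1,0],[0,0,-1,0],[0,0,-1,0],[0,0,0,0]]
  ]
}}

```text
clock: 8.13
ee_pos: [594.7, 171.9, 59.7]
tool_rot: [-1.571, -0.0, -1.387]
force: [0.1, -0.7, -0.5]
opening: 32.4
```

>>> {"name": "carry_out", "arguments": {
  "targets": [
    [[0,0,-0.7,0],[0,0,-0.7,0],[0,0,0,0]]
  ]
}}

```text
clock: 8.38
ee_pos: [594.8, 171.9, 58.3]
tool_rot: [-1.571, -0.0, -1.387]
force: [-0.6, -0.3, -0.0]
opening: 32.4
```

```bash
python3 - <<'E'
from h import *
for k in range(1): 
    p,d=snap('scene','s7'); s=read_state();print(s['opening'],s['force'].round(1),s['torque'].round(2),s['ee_pos'].round(1),s['clock'])
a=p[125:190,370:435,::-1]; cv2.imwrite('pics/m7.png',cv2.resize(a,(600,600),interpolation=cv2.INTER_NEAREST))
E
```

```text
32.59974417149259 [-0.2  0.  -1.7] [-0.04 -0.02 -0.02] [594.8 171.9  58.4] 8.4333
```

View pics/m7.png

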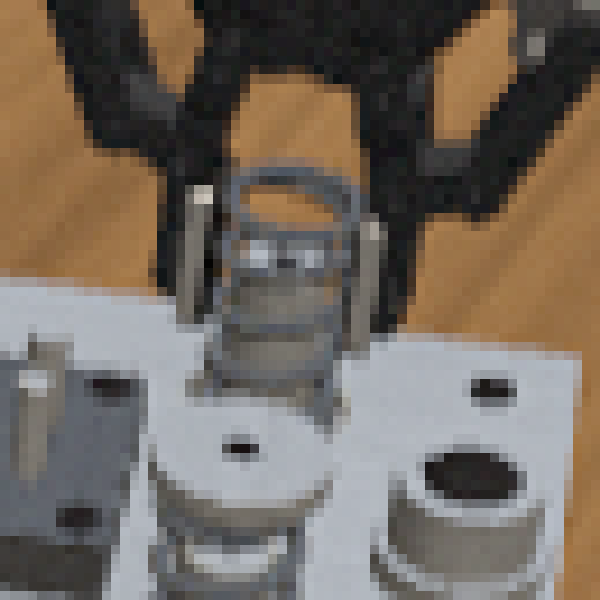

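Nearly home, with the rod end inside the coils. I'll press on gently until contact.

>>> {"name": "carry_out", "arguments": {
  "targets": [
    [[0,0,-0.7,0],[0,0,-0.6,0],[0,0,0,0],[0,0,0,0]]
  ]
}}

```text
clock: 8.77
ee_pos: [594.9, 172.0, 57.7]
tool_rot: [-1.57, 0.0, -1.387]
force: [-1.3, -0.6, 3.0]
opening: 32.2
```

>>> {"name": "carry_out", "arguments": {
  "targets": [
    [[0,0,-0.6,0],[0,0,-0.4,0],[0,0,0,0]]
  ]
}}

```text
clock: 9.02
ee_pos: [595.0, 172.0, 57.6]
tool_rot: [-1.57, 0.0, -1.387]
force: [-3.8, -1.3, 8.3]
opening: 32.6
```

It bottomed at a TCP height of 57.6 mm, which is the 27.6 mm at the grasp plus the 30 mm pocket floor. I'll ease off, open and lift.

>>> {"name": "carry_out", "arguments": {
  "targets": [
    [[0,0,1.2,0],[0,0,0,0],[0,0,0,0],[0,0,0,0],[0,0,0,0],[0,0,0,0],[0,0,0,0]]
  ],
  "grip": 0
}}

```text
clock: 9.6
ee_pos: [594.7, 171.9, 57.1]
tool_rot: [-1.571, -0.0, -1.387]
force: [0.3, -0.8, 0.5]
opening: 85.2
```

>>> {"name": "carry_out", "arguments": {
  "targets": [
    [[0,0,20,0],[0,0,30,0],[0,0,40,0],[0,0,35,0],[-3,-20,0,0],[-6,-38,0,0],[-6,-40,0,0],[-6,-40,0,0],[-6,-40,0,0],[0,0,0,0],[0,0,0,0]]
  ]
}}

```text
clock: 10.52
ee_pos: [567.4, -8.4, 182.5]
tool_rot: [-1.571, 0.0, -1.391]
force: [-0.7, -0.2, 0.1]
opening: 85.3
```

```bash
python3 - <<'E'
from h import *
p,d=snap('scene','s8');pt,dt=snap('top','t8'); s=read_state();print(s['opening'],s['force'].round(1),s['ee_pos'].round(1),s['clock'])
a=p[110:210,350:450,::-1];b=pt[130:210,160:240,::-1]; cv2.imwrite('pics/m8.png',np.hstack([cv2.resize(a,(400,400)),cv2.resize(b,(400,400))]))
for n,dd,bx in(('scene',d,(110,190,370,430)),('top',dt,(130,210,160,240))):
    P=cloud(n,dd)[bx[0]:bx[1],bx[2]:bx[3]].reshape(-1,3)
    T=P[(np.hypot(P[:,0]-595,P[:,1]-172)<24)&(P[:,2]>85)&(P[:,2]<105)]
    if len(T)>3:
        lo,hi=np.percentile(T,[2,98],axis=0);print(n,len(T),((lo+hi)/2).round(1),hi.round(1))
E
```

```text
85.66836806002844 [-0.2  0.3  0.3] [567.9  -5.9 182.4] 10.6167
scene 92 [594.8 171.9  90.6] [610.  188.5  95.6]
```

View pics/m8.png

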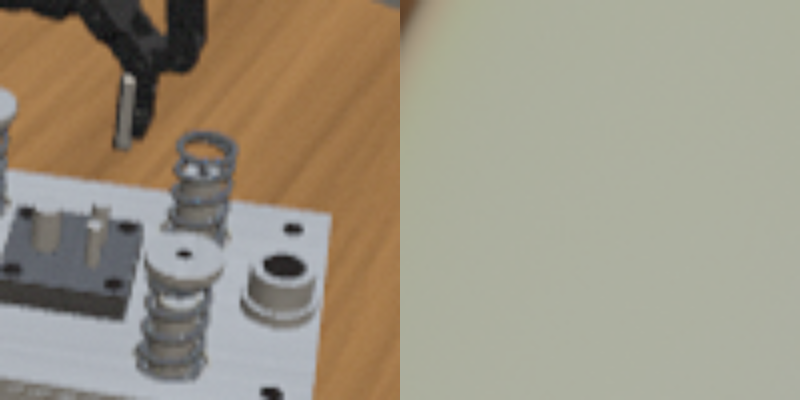

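Spring home: the fit puts its axis at (594.8, 171.9) with the top at about 95 mm, beside the 101 mm discs. Next is the steel disc.

>>> {"name": "carry_out", "arguments": {
  "targets": [
    [[-3,-20,0,0],[-5,-36,0,0],[-5,-39,0,0],[-5,-39,0,0],[-5,-39,0,0],[-5,-39,0,0],[-5,-37,0,0],[-5,-32,-10,0],[-4,-20,-15,0],[0,0,0,0],[0,0,0,0]]
  ]
}}

```text
clock: 11.53
ee_pos: [525.7, -306.3, 155.8]
tool_rot: [-1.573, 0.002, -1.387]
force: [-0.2, -0.4, 0.8]
opening: 85.5
```

```bash
python3 - <<'E'
from h import *
p,d=snap('scene','s9'); s=read_state();print(s['opening'],s['force'].round(1),s['ee_pos'].round(1),s['clock'])
a=p[190:350,180:340,::-1]; cv2.imwrite('pics/m9.png',cv2.resize(a,(600,600)))
P=cloud('scene',d)[270:310,225:270].reshape(-1,3)
T=P[(np.hypot(P[:,0]-526,P[:,1]+307)<24)&(P[:,2]>55)&(P[:,2]<60)];lo,hi=np.percentile(T,[1,99],axis=0);print(((lo+hi)/2).round(1))
E
```

```text
85.4485732728467 [ 0.2 -0.3 -0.3] [ 526.3 -305.7  156.7] 11.5833
[ 525.7 -306.1   57.4]
```

View pics/m9.png

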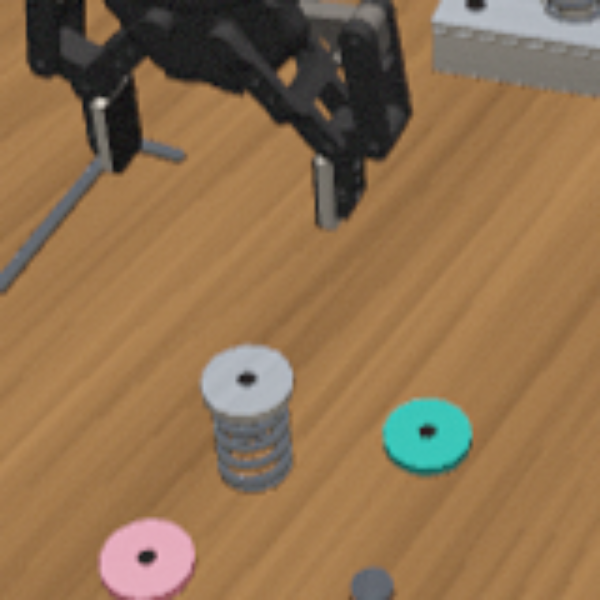

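>>> {"name": "carry_out", "arguments": {
  "targets": [
    [[-0.3,-0.8,-35,0],[0,0,-35,0],[0,0,-32,0],[0,0,-15,0],[0,0,-9,0],[0,0,0,0],[0,0,0,0]]
  ]
}}

```text
clock: 12.17
ee_pos: [526.8, -307.0, 32.3]
tool_rot: [-1.57, -0.001, -1.385]
force: [0.6, -0.2, 0.4]
opening: 85.7
```

>>> {"name": "carry_out", "arguments": {
  "targets": [
    [[0,0,0,0],[0,0,0,0],[0,0,0,0],[0,0,0,0],[0,0,0,0],[0,0,0,0],[0,0,0,0],[0,0,0,0]]
  ],
  "grip": 255,
  "force": 45
}}

```text
clock: 12.83
ee_pos: [526.1, -308.5, 32.5]
tool_rot: [-1.569, -0.001, -1.387]
force: [-1.4, 0.1, 5.7]
opening: 37.6
```

>>> {"name": "carry_out", "arguments": {
  "targets": [
    [[0,0,2,0],[0,0,3,0],[0,0,4,0],[0,0,5,0],[0,0,0,0],[0,0,0,0]]
  ]
}}

```text
clock: 13.33
ee_pos: [525.8, -308.0, 45.7]
tool_rot: [-1.57, -0.001, -1.387]
force: [0.3, -0.6, -0.4]
opening: 37.9
```

```bash
python3 - <<'E'
from h import *
p,d=snap('scene','s10'); s=read_state();print(s['opening'],s['force'].round(1),s['ee_pos'].round(1),s['clock'])
a=p[220:340,180:300,::-1]; cv2.imwrite('pics/m10.png',cv2.resize(a,(600,600)))
E
```

```text
38.01273327904765 [-0.5 -0.1 -0.9] [ 525.5 -307.9   45.4] 13.3833
```

View pics/m10.png

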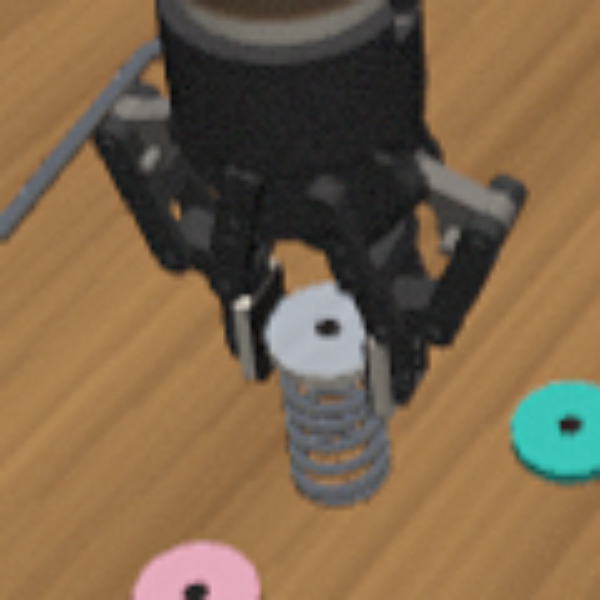

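>>> {"name": "carry_out", "arguments": {
  "targets": [
    [[0,0,15,0],[0,0,25,0],[0,0,30,0],[0,0,30,0],[2,14,0,0],[4,28,0,0],[5.5,38,0,0],[5.5,38,0,0],[5.5,38,0,0],[5.5,38,0,0],[5.5,38,0,0],[5.5,38,0,0]]
  ]
}}

```text
clock: 14.38
ee_pos: [564.1, -35.8, 144.9]
tool_rot: [-1.571, 0.0, -1.387]
force: [1.3, -0.2, -1.0]
opening: 37.9
```

>>> {"name": "carry_out", "arguments": {
  "targets": [
    [[5.5,38,0,0],[5.5,38,0,0],[5.5,38,0,0],[5.5,38,0,0],[5.5,32,0,0],[3,20,0,0],[0,5,0,0],[0,0,0,0],[0,0,0,0],[0,0,0,0]]
  ]
}}

```text
clock: 15.22
ee_pos: [594.6, 169.8, 145.0]
tool_rot: [-1.572, -0.001, -1.388]
force: [-0.2, -0.2, -1.3]
opening: 37.9
```

```bash
python3 - <<'E'
from h import *
s=read_state();print(s['opening'],s['force'].round(1),s['ee_pos'].round(1),s['clock'],s['tool_rot'])
E
```

```text
37.897999696864694 [-0.2 -0.2 -1.3] [594.6 169.8 145. ] 15.2167 [-1.57183110e+00 -5.86850413e-04 -1.38824755e+00]
```

>>> {"name": "carry_out", "arguments": {
  "targets": [
    [[0,1,-20,0],[0,0,-18,0],[0,0,-10,0],[0,0,0,0],[0,0,0,0],[0,0,0,0]]
  ]
}}

```text
clock: 15.72
ee_pos: [595.7, 171.6, 98.3]
tool_rot: [-1.569, 0.0, -1.388]
force: [-0.1, 0.4, -1.4]
opening: 38.0
```

```bash
python3 - <<'E'
from h import *
p,d=snap('scene','s11');s=read_state();print(s['opening'],s['force'].round(1),s['ee_pos'].round(1),s['clock'])
a=p[115:175,370:430,::-1]; cv2.imwrite('pics/m11.png',cv2.resize(a,(600,600),interpolation=cv2.INTER_NEAREST))
P=cloud('scene',d)[110:180,370:430].reshape(-1,3)
R=np.hypot(P[:,0]-595,P[:,1]-172)
for lo in range(80,135,3):
    b=P[(R<24)&(P[:,2]>=lo)&(P[:,2]<lo+3)]
    if len(b): print(lo,len(b),b[:,:2].min(0).round(1),b[:,:2].max(0).round(1))
T=P[(R<24)&(P[:,2]>114)&(P[:,2]<125)];print('disc',T.mean(0).round(2),((T.min(0)+T.max(0))/2).round(2))
S=P[(R<18.5)&(P[:,2]>79)&(P[:,2]<96.5)];print('spring',[np.round(v,2) for v in cyl(S,z0=90)])
E
```

```text
37.98732673638546 [ 0.5 -0.5 -1. ] [595.9 171.9  98.6] 15.7667
80 16 [580.6 155.9] [606.7 173.9]
83 14 [594.4 156.3] [610.8 173.6]
86 12 [590.8 170.8] [609.9 187.8]
89 18 [582.7 158.5] [610.1 190.6]
92 48 [577.6 154.2] [610.6 189.8]
95 9 [579.7 154.6] [610.1 181.7]
101 5 [574.7 157.8] [578.5 173.7]
104 8 [576.3 156.4] [617.5 173. ]
107 3 [576.8 158.3] [599.7 170.9]
110 4 [577.6 157.5] [593.5 167.6]
113 7 [576.4 156.2] [616.9 165.6]
116 24 [576.1 152.8] [616.4 169.6]
119 60 [575.8 152.4] [618.2 193.6]
122 109 [576.3 150.7] [618.3 193.1]
125 4 [575.3 158.3] [604.2 171.2]
128 5 [575. 155.] [617.5 179.7]
131 5 [575.2 158. ] [616.9 178.4]
134 5 [575.3 157. ] [617.1 171.9]
disc [595.78 169.14 121.42] [597.03 172.16 119.58]
spring [array([ 5.9509e+02,  1.7187e+02,  5.0000e-02, -1.0000e-02,  1.4360e+01]), np.float64(2.07)]
```

View pics/m11.png

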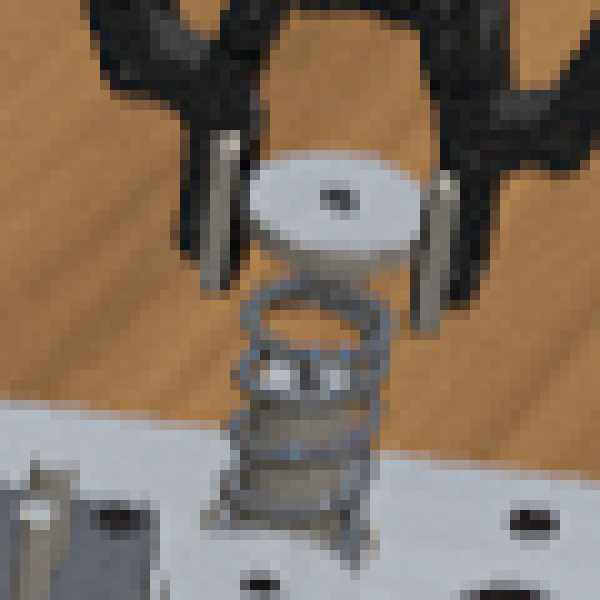

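>>> {"name": "carry_out", "arguments": {
  "targets": [
    [[-0.7,-0.2,-4,0],[0,0,-4,0],[0,0,-3,0],[0,0,0,0],[0,0,0,0]]
  ]
}}

```text
clock: 16.18
ee_pos: [594.0, 171.9, 85.9]
tool_rot: [-1.572, -0.0, -1.387]
force: [0.2, -0.6, -0.7]
opening: 38.0
```

```bash
python3 - <<'E'
from h import *
p,d=snap('scene','s12');s=read_state();print(s['opening'],s['force'].round(1),s['ee_pos'].round(1),s['clock'])
a=p[115:175,370:430,::-1]; cv2.imwrite('pics/m12.png',cv2.resize(a,(600,600),interpolation=cv2.INTER_NEAREST))
E
```

```text
37.69586076104109 [-0.   0.6 -0.4] [594.2 172.   86.1] 16.2333
```

View pics/m12.png

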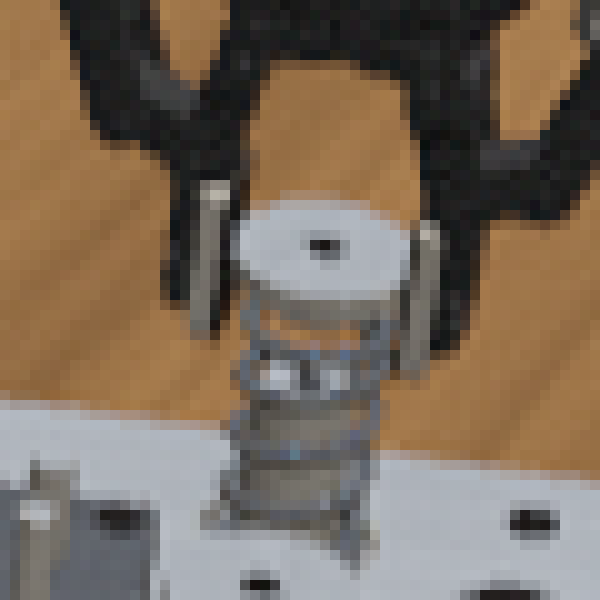

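>>> {"name": "carry_out", "arguments": {
  "targets": [
    [[0.3,0,-1,0],[0,0,-1,0],[0,0,-1,0],[0,0,0,0]]
  ]
}}

```text
clock: 16.57
ee_pos: [594.4, 171.9, 83.0]
tool_rot: [-1.571, -0.0, -1.387]
force: [0.6, 0.5, -0.7]
opening: 38.1
```

>>> {"name": "carry_out", "arguments": {
  "targets": [
    [[0,0,-1,0],[0,0,-1,0],[0,0,-1,0],[0,0,0,0]]
  ]
}}

```text
clock: 16.9
ee_pos: [594.4, 171.9, 80.0]
tool_rot: [-1.571, -0.0, -1.387]
force: [0.1, -0.8, -1.1]
opening: 38.0
```

>>> {"name": "carry_out", "arguments": {
  "targets": [
    [[0,0,-1,0],[0,0,-1,0],[0,0,-0.7,0],[0,0,0,0]]
  ]
}}

```text
clock: 17.23
ee_pos: [594.4, 171.9, 77.4]
tool_rot: [-1.571, -0.0, -1.387]
force: [0.8, 0.6, -0.6]
opening: 38.0
```

>>> {"name": "carry_out", "arguments": {
  "targets": [
    [[0,0,-0.6,0],[0,0,-0.4,0],[0,0,0,0],[0,0,0,0]]
  ]
}}

```text
clock: 17.57
ee_pos: [594.9, 172.1, 77.2]
tool_rot: [-1.57, 0.0, -1.387]
force: [-1.2, -0.2, 2.1]
opening: 38.1
```

>>> {"name": "carry_out", "arguments": {
  "targets": [
    [[0,0,-0.6,0],[0,0,-0.4,0],[0,0,0,0],[0,0,0,0]]
  ]
}}

```text
clock: 17.9
ee_pos: [595.1, 172.1, 77.1]
tool_rot: [-1.569, 0.0, -1.387]
force: [-1.2, -0.2, 7.5]
opening: 38.1
```

```bash
python3 - <<'E'
from h import *
p,d=snap('scene','s13');s=read_state();print(s['opening'],s['force'].round(1),s['ee_pos'].round(1),s['clock'])
a=p[115:175,370:430,::-1]; cv2.imwrite('pics/m13.png',cv2.resize(a,(600,600),interpolation=cv2.INTER_NEAREST))
E
```

```text
37.95263023485727 [-0.8 -0.6  5.2] [595.1 172.1  77. ] 17.95
```

View pics/m13.png

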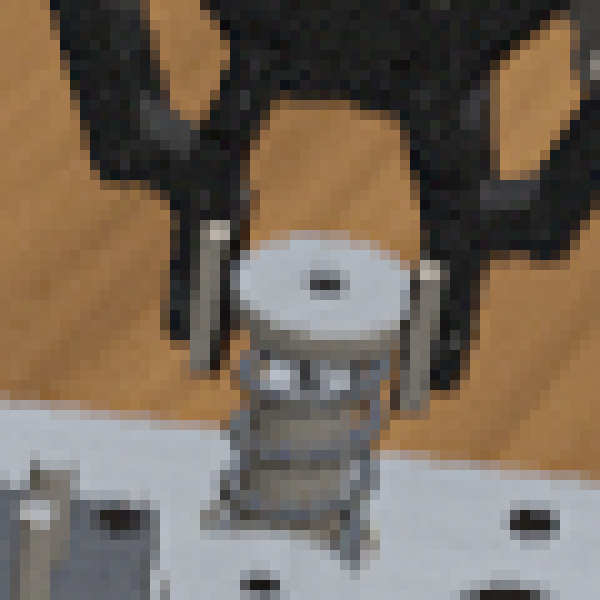

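Seated, with the flange on the spring. I'll ease off, release, back away and check from both cameras.

>>> {"name": "carry_out", "arguments": {
  "targets": [
    [[0,0,0.9,0],[0,0,0,0],[0,0,0,0],[0,0,0,0],[0,0,0,0],[0,0,0,0],[0,0,0,0]]
  ],
  "grip": 0
}}

```text
clock: 18.53
ee_pos: [594.5, 171.9, 76.3]
tool_rot: [-1.571, -0.0, -1.387]
force: [0.2, -0.5, -0.6]
opening: 85.3
```

>>> {"name": "carry_out", "arguments": {
  "targets": [
    [[0,0,15,0],[0,0,30,0],[0,0,40,0],[0,0,35,0],[0,-20,0,0],[-5,-38,0,0],[-5,-40,0,0],[-5,-40,0,0],[-5,-40,0,0],[-5,-40,0,0],[-5,-40,0,0],[-5,-40,0,0]]
  ]
}}

```text
clock: 19.53
ee_pos: [559.0, -127.8, 196.6]
tool_rot: [-1.57, -0.0, -1.387]
force: [0.8, -0.3, 0.7]
opening: 85.3
```

>>> {"name": "carry_out", "arguments": {
  "targets": [
    [[-15,-36,0,0],[-15,-36,0,0],[-15,-36,0,0],[-15,-36,0,0],[-15,-36,0,0],[0,0,0,0],[0,0,0,0]]
  ]
}}

```text
clock: 20.12
ee_pos: [483.4, -308.2, 196.4]
tool_rot: [-1.571, 0.0, -1.391]
force: [-0.6, 0.4, -0.4]
opening: 85.8
```

```bash
python3 - <<'E'
from h import *
p,d=snap('scene','s14');pt,dt=snap('top','t14');s=read_state();print(s['opening'],s['force'].round(1),s['ee_pos'].round(1),s['clock'])
a=p[120:220,340:440,::-1];b=pt[115:215,160:260,::-1]; cv2.imwrite('pics/m14.png',np.hstack([cv2.resize(a,(400,400)),cv2.resize(b,(400,400))]))
for n,dd in(('scene',d),('top',dt)):
    P=cloud(n,dd).reshape(-1,3)
    for nm,x,y in (('new',595,172),('d3',626.5,61),('d1',475.5,137),('d2',507,26)):
        T=P[(np.hypot(P[:,0]-x,P[:,1]-y)<24)&(P[:,2]>97)&(P[:,2]<108)]
        if len(T)>20:
            A=np.c_[T[:,:2]-[x,y],np.ones(len(T))];I=T[:,2]>99;c=np.linalg.lstsq(A[I],T[I,2],rcond=None)[0]
            lo,hi=np.percentile(T,[2,98],axis=0);print(n,nm,len(T),((lo+hi)/2).round(1),'z',np.median(T[:,2]).round(1),'slope',c.round(3))
    for nm,x,y in (('old',526,-307),):
        T=P[(np.hypot(P[:,0]-x,P[:,1]-y)<24)&(P[:,2]>40)&(P[:,2]<70)];lo,hi=np.percentile(T,[2,98],axis=0) if len(T)else (np.zeros(3),)*2;print(nm,len(T),((lo+hi)/2).round(1),hi.round(1))
E
```

```text
85.53922375908644 [ 1.  -0.2 -0.1] [ 484.6 -305.8  196.4] 20.2167
scene new 173 [595.8 173.  100.5] z 101.1 slope [8.00000e-03 1.00000e-02 1.01275e+02]
scene d3 215 [627.1  61.8 100.3] z 101.2 slope [-1.00000e-03  3.00000e-03  1.01326e+02]
scene d1 159 [476.1 138.3 100.6] z 101.3 slope [-1.10000e-02 -7.00000e-03  1.01334e+02]
scene d2 198 [508.4  27.  100.7] z 101.4 slope [-1.00000e-03  1.00000e-03  1.01441e+02]
old 203 [ 526.  -306.9   45.9] [ 541.4 -291.4   51.6]
top new 283 [594.8 171.5 101.1] z 101.0 slope [ 4.00000e-03 -6.00000e-03  1.01308e+02]
top d3 274 [626.5  60.6 101.1] z 101.4 slope [ 7.00000e-03 -5.00000e-03  1.01505e+02]
top d1 308 [475.4 137.2 101.4] z 101.0 slope [-1.00000e-02 -1.90000e-02  1.01332e+02]
top d2 295 [508.1  25.9 101.2] z 101.0 slope [-8.00000e-03 -4.00000e-03  1.01331e+02]
old 106 [ 524.8 -307.8   47. ] [ 540.8 -292.1   53.5]
```

View pics/m14.png

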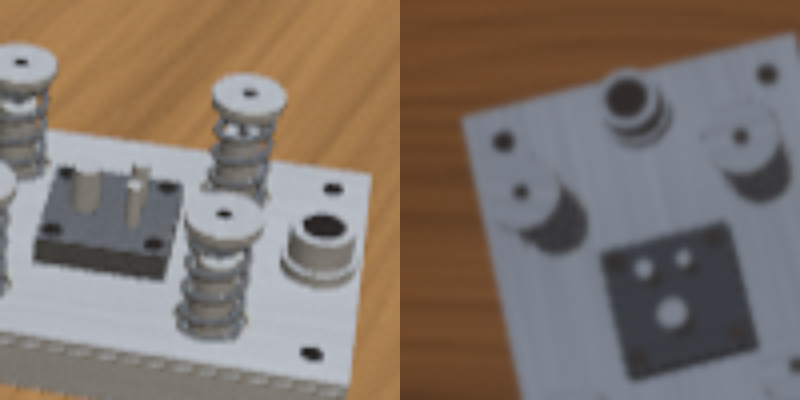

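View pics/s14.png

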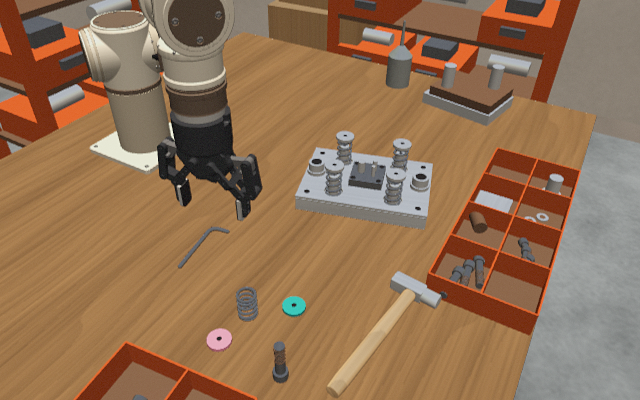

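The new spring and disc at (401,145) match the other three: the disc is level with its top at 101 mm. The old spring still stands in its place at (247,303), and the tools are untouched. Handing in.

```bash
python3 -c "
from plant import *
print(hand_in())"
```

```text
the job is handed in; nothing more can be done
None
```

The job is done and handed in at about 20 s of the 58 s allowed. I threaded the new spring upright onto the bare rod. It never caught, so no easing twist was needed. It stopped on the pocket floor exactly 30 mm above the bench, with about 8 N of contact force. I then moved the steel disc from the old spring to the new one, spigot down.

- **Disc:** both cameras put the disc's top at 101 mm and level (slope no more than 0.01), the same as the three fixed discs. Its centre is within about 0.2 mm of the rod axis in the top view.
- **Old spring and bystanders:** the old spring still stands where it was, to within about 1 mm. The tools and the pink and turquoise discs look untouched.
- **Disagreements:** the two cameras differ by 1 to 1.5 mm, which is within the stated calibration. The disc also met the spring about 0.6 mm higher than I had worked out, but the final height check shows it flat and home.

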